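Hang the long utensil holder on the twin pegs

TASK

Pick up the long aluminium utensil holder by its wooden grip and hang it on the low white pegboard: lower it so that both upright pins come up through its two round end holes together, let go only once it is down over the pins, and leave it lying flat on both pegs. Leave the similar but shorter holder where it lies.

Things in the scene. Friction and masses are not known exactly. Their poses are not given: they have to be found in the camera images.
- holder: Long utensil holder: flat aluminium plate 60 x 210 x 8 mm (x, y, z), a 30 mm round through hole centred at y = -75 and +75 mm (x = 0), two narrow slots 36 x 8 mm at y = -38 and +38. In its middle a dark wooden grip, 18 mm thick (x), 40 long (y), 8 to 53 mm above the underside. Origin: centre of underside; z up. Same when turned half round. Loose, about 0.25 kg.
- holder_grip (a point): Point in the middle of the wooden grip of the long holder, 30 mm above the plate's underside (22 mm above its top face); axes as the long holder's: x across the 18 mm thickness (squeeze along x), y along the plate's length, z up.
- pegs_mid (a point): Midpoint between two pins, level with the pegs' flat tops (100 mm above table), where the hung plate's underside lies. Two 14 mm wide steel pegs jut from a low white panel (x = +50 to 62 mm, top edge 4 mm below this point) to x = -25; on each an upright pin, 10 mm diameter, 30 tall, tapered tip, at y = -75 and +75, x = 0. z up. Fixed; turned a little.
- short_holder_grip (a point): The same grip point (30 mm above the underside) of the shorter holder, which does not fit these pegs: a like plate with a like grip, but 60 x 130 x 8 mm, with holes only 84 mm apart. Axes as for the long holder. Loose, to be left alone.
There are look-alikes about, which are no part of the job. What is shaped like the holder but red or turquoise is not meant.

How it is judged:
On the way:
1. the long holder, still held, is down over both pins (its grip point less than 50 mm above the peg tops, within 20 mm sideways and 15 degrees of the pins' line) (z of holder_grip in the frame of pegs_mid between 0.02 and 0.05 m and horizontal distance between holder_grip and pegs_mid below 0.02 m and angle between the y axis of holder_grip and the y axis of pegs_mid, either way round below 0.26 rad and contact force between the fingers and holder above 0.5 N), for 0.1 s.
At the end, for the whole second after the job is handed in: The long holder hangs at rest and flat (within 4.5 degrees) on both pegs with a pin through each round hole: its grip point 30 mm (give or take 5) above the peg tops, its middle within 16 mm of the midpoint between the pins, its length within 11 degrees of the line through the pins (z of holder_grip in the frame of pegs_mid between 0.025 and 0.035 m and horizontal distance between holder_grip and pegs_mid below 0.016 m and angle between the y axis of holder_grip and the y axis of pegs_mid, either way round below 0.2 rad and angle between holder_grip's own z axis and vertical below 0.08 rad and linear speed of holder below 0.02 m/s); the robot touches nothing.
It fails at once if the shorter holder is moved by more than 30 mm (distance of short_holder_grip from where it was at the start of the episode above 0.03 m).
It also fails if it takes over 42 s, if anything falls off the work surface, if the arm or the gripper's body presses on something with over 40 N, if the wrist force passes 120 N, or if a joint passes its speed limit or range.

ROBOT

A 6-joint arm with a two-finger parallel gripper is mounted at the origin on the work surface. World frame = base frame: x ahead of the robot, y to its left, z up, the work surface at z = 0. Lengths are in m, angles in rad, forces in N, time in s.
With the tool pointing down it reaches from about 0.375 to 0.9 m from the base axis. Payload 3.1 kg.
Tool frame: the origin (TCP) lies on the centre line of the jaws, within the pads' length; the fingertips stand 8 mm ahead of it and the grasp point (between the pads) lies 11 mm behind it; z points along the fingers, y is the line along which they close (so a half turn about z gives the same grasp; the last joint's range is limited). The gripper opens to 85 mm and grips with 20 to 120 N. Pads are 22 mm wide; open, the fingers measure 114 mm over their backs; the gripper's body (76 mm by 85 mm) begins 54 mm behind the grasp point. The pads swing forward as they close: fully open they stand 13 mm farther back than shut.
Start: joints at [-0.178, 0.527, 1.433, -0, 1.181, -0.178], TCP at [0.625, 0, 0.239] pointing down, gripper open.
Joint ranges: [-3.08, 3.08], [-0.75, 2.2], [0.22, 2.44], [-1.43, 4.57], [0, 2.65], [-2.85, 2.85]. Speed limits (rad/s): [2.79, 2.79, 3.14, 3.14, 3.14, 3.14].

INTERFACE

Orientations are given as a unit quaternion [x, y, z, w].
In Python, from station import ctrl gives the robot as it stands. The module is installed in compiled form; this text tells all that it offers.
- The arm moves only by the tool drive_tool, never from a script. Its argument "steps" is a list of rows, each a list of 6 numbers: the shift along the tool's x, y, z normalised to -1 to 1, where 1 is 15 cm, then the turn, a rotation vector about the tool's x, y, z normalised to -1 to 1, where 1 is 45 degrees. In form: [[tx, ty, tz, wx, wy, wz], ...]. A call has 1 to 20 rows; each row shifts and turns the commanded pose from where the row before left it, along the tool's axes as they then stand; what a row does not reach is not made up. A row lasts 1/10 s, in which the tool goes at most 50 mm and 8.59 degrees, less where a joint would pass 70% of its speed; a pose out of reach is approached as far as the arm can. A call with a number of a shift or a turn outside -1 to 1 is refused whole. A call with a gripper value outside its range is refused whole. "hand" is the finger opening in mm, from 0 to 85.4, set as the call begins (left out, the last holds). The fingers move at their own pace and stop on an object; "newtons" is the grip in N (left out, the last holds). Time passes only in rows, so rows that do not move let the fingers close. It gives the time, the measured TCP pose, the force, the opening and the grip force at its end, in the units of the state.
- ctrl.state(): the state, without advancing time (a new reading comes with each control period).
- ctrl.get_image(name): name is "scene" or "side" or "wrist"; returns a dict with "frame" (400x640x3 uint8, red, green, blue), "fx", "fy", "cx", "cy" (pixels), "xyz" and "attitude" of the camera in the world. Camera axes: x right, y up, looking along -z (the intrinsics and any distortion apply to the point x, -y, -z); pixel columns grow to the right and rows downward; lengths in m; the calibration is good to about 2 mm. A picture is of the moment at which its call begins. There is no depth.
- ctrl.sign_off(): hands the job in; it is judged then, once.
The state is a dict: "clock": time; "joint_positions": joint angles; "joint_vel": joint speeds; "effort": joint torques, N m; "ee_pos": TCP position; "orientation": TCP orientation; "ft_force": force on the tool from outside, world axes, zero at the start; "torque": the same for the moment, N m; "opening": opening from 0.0 (shut) to 1.0 (fully open); "grasp_force": force on a finger pad.
Only numpy, scipy, OpenCV 4.12 (cv2) and the standard library are available. Lean on these libraries where they do the work, as an engineer would, in place of code of your own. Each camera call takes 0.05 s, during which the arm holds its last target. There are 200 camera calls.

## Working session

There is one attempt and no reset: what is moved stays moved. The work goes in short steps, Python scripts to look and compute and a tool call to move; the robot and the scene stay as the last step left them, time stands still between calls to the robot, and variables do not carry over. Pictures are saved under pics/ and viewed, at most 10 in all, crops included, and the job is handed in when it is done.

Besides the shell and the picture viewer there is one more tool, called after "Call:" as name(argument=value, ...), one argument or row to a line, values as JSON. drive_tool: Moves the arm, as the interface text tells. Scaled input: -1 to 1 covers 15 cm each way for a shift and 45 degrees each way for a turn. Its arguments: {"type":"object","properties":{"steps":{"type":"array"},"hand":{"type":"number"},"newtons":{"type":"number"}},"required":["steps"]}

```bash
mkdir -p pics
cat > h.py <<'E'
import numpy as np, cv2
from scipy.spatial.transform import Rotation as R
from station import ctrl
def ray(im,u,v):
    d=np.array([(u-im['cx'])/im['fx'],-(v-im['cy'])/im['fy'],-1.0])
    A=att(im); return np.array(im['xyz']), A@d
def att(im):
    a=np.array(im['attitude']); return a if a.shape==(3,3) else R.from_quat(a).as_matrix()
def onz(im,u,v,z):
    o,d=ray(im,u,v); return o+d*(z-o[2])/d[2]
def proj(im,p):
    c=att(im).T@(np.array(p)-np.array(im['xyz'])); return im['cx']-im['fx']*c[0]/c[2], im['cy']+im['fy']*c[1]/c[2]
E
python3 - <<'E'
from h import *
for n in ("scene","side","wrist"):
    im=ctrl.get_image(n); cv2.imwrite(f'pics/{n}0.png',im['frame'][...,::-1])
    print({k:v for k,v in im.items() if k!='frame'})
    np.save(f'pics/{n}0.npy',im,allow_pickle=True)
a=[cv2.imread(f'pics/{n}0.png') for n in ("scene","side")]
s=ctrl.state();print(s)
E
```

```text
{'fx': 483.902616465168, 'fy': 483.902616465168, 'cx': 310.89526398097945, 'cy': 205.2036638839038, 'xyz': array([1.55157436, 0.35325026, 1.10467434]), 'attitude': array([0.22378934, 0.35269565, 0.77142373, 0.48003077])}
{'fx': 361.012392657954, 'fy': 361.012392657954, 'cx': 313.8349927408429, 'cy': 199.26346584191032, 'xyz': array([ 0.25503609, -0.86179409,  0.60801691]), 'attitude': array([ 0.45381125, -0.0815782 , -0.13410548,  0.87716365])}
{'fx': 316.6403473306941, 'fy': 316.6403473306941, 'cx': 313.025644456933, 'cy': 196.73385640632748, 'xyz': array([0.62548471, 0.06544964, 0.37356614]), 'attitude': array([-1.30996926e-01,  1.34715276e-03,  1.89161853e-06,  9.91381859e-01])}
{'clock': 0.15, 'joint_positions': array([-1.78508227e-01,  5.28291915e-01,  1.43359959e+00,  2.44898139e-06,
        1.18140371e+00, -1.78511676e-01]), 'joint_vel': array([ 0.00053811, -0.00384701, -0.00494105, -0.00029817,  0.00062957,
        0.00178937]), 'effort': array([ 1.17890530e-03, -4.42742836e+01, -1.78276026e+01, -2.15643640e-04,
        5.61750654e-03, -9.84718270e-06]), 'ee_pos': array([6.24468080e-01, 1.20959943e-04, 2.38536937e-01]), 'orientation': array([ 7.07105635e-01,  7.07107415e-01, -4.84567145e-04, -6.99910454e-04]), 'ft_force': array([ 0.48446023, -0.08985158,  0.04151926]), 'torque': array([-0.00941487, -0.02191488, -0.00563709]), 'grasp_force': 0.0, 'opening': 0.9978293455753481}
```

View pics/scene0.png

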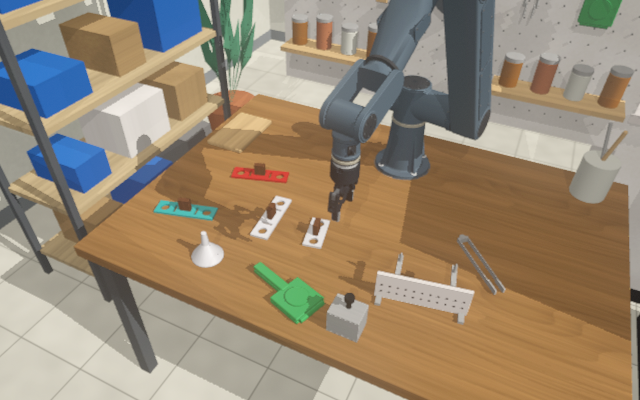

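View pics/side0.png

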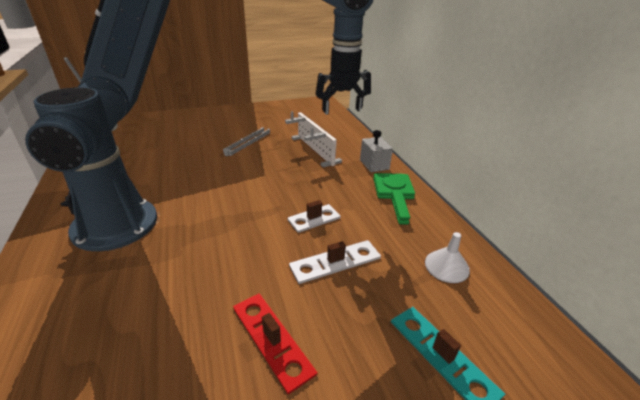

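Candidates for the long holder:
- white long plate: scene (272,216), side (336,258)
- white short plate: scene (316,232), side (315,215)
- red: scene (260,175)
- turquoise: scene (186,209)

By the description, it is the long white/aluminium one. I'll check that in a close crop and look at the pins there too.

Run:
```python
from h import *
s=cv2.imread('pics/scene0.png'); d=cv2.imread('pics/side0.png')
rs=lambda a:cv2.resize(a,(400,300),interpolation=cv2.INTER_CUBIC)
c=np.vstack([np.hstack([rs(s[185:260,240:340]),rs(s[240:330,365:485])]),np.hstack([rs(d[200:290,280:400]),rs(d[100:175,260:360])])])
cv2.imwrite('pics/c1.png',c)
for n,img,roi in (("scene",s,(240,185,100,75)),("side",d,(280,200,110,90))):
    im=np.load(f'pics/{n}0.npy',allow_pickle=True).item()
    x,y,w,h=roi; hsv=cv2.cvtColor(img[y:y+h,x:x+w],cv2.COLOR_BGR2HSV)
    m=cv2.inRange(hsv,(0,0,150),(180,60,255))
    cs,_=cv2.findContours(m,cv2.RETR_EXTERNAL,cv2.CHAIN_APPROX_NONE)
    for k in cs:
        if cv2.contourArea(k)<150: continue
        P=np.array([onz(im,a+x,b+y,0.008)[:2] for a,b in k[:,0]],np.float32)*1000
        print(n,cv2.contourArea(k),cv2.minAreaRect(P))
```

```text
scene 400.0 ((513.3077392578125, -127.13504028320312), (138.96063232421875, 63.99729919433594), 11.224557876586914)
scene 654.5 ((511.32958984375, -296.0337829589844), (217.22836303710938, 65.89813232421875), 5.4962873458862305)
side 1285.5 ((503.5866394042969, -300.4075927734375), (212.12611389160156, 64.21873474121094), 5.44172477722168)
side 243.5 ((470.47625732421875, -138.35433959960938), (59.758296966552734, 64.74649810791016), 11.291607856750488)
```

View pics/c1.png

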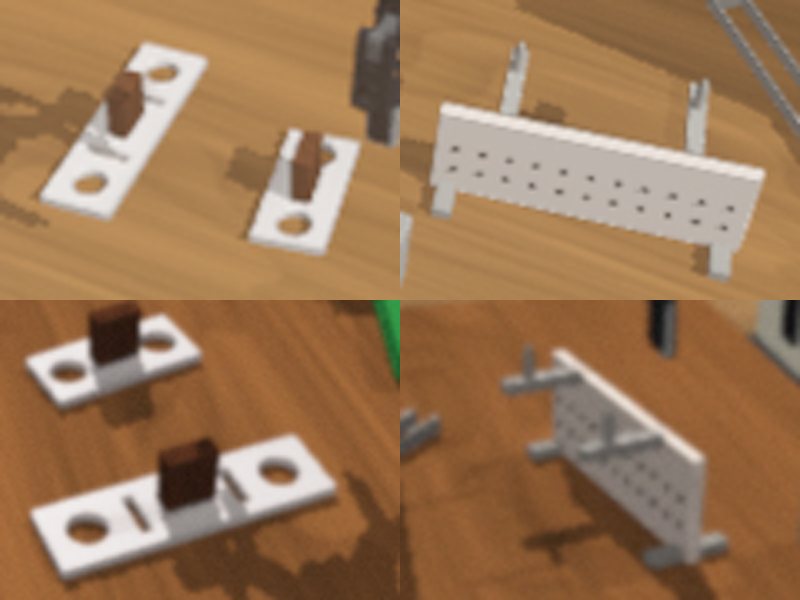

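The crop confirms the choice: the long white plate with two slots and a brown grip, at scene (272,216). The pins are at scene about (401,255) and (454,265), and at side about (292,112) and (312,128).

Run:
```python
from h import *
S=np.load('pics/scene0.npy',allow_pickle=True).item();D=np.load('pics/side0.npy',allow_pickle=True).item()
for n,im,pts in (("scene",S,[(520.5,44),(697,82)]),("side",D,[(529,346),(608,413)]),("sideb",D,[(529,378),(608,444)])):
    for a,b in pts:
        u,v=(365+(a-400)*.3,240+b*.3) if n=="scene" else (260+(a-400)*.25,100+(b-300)*.25)
        print(n,u,v,onz(im,u,v,.1 if n=="sideb" else .13).round(4))
# panel top edge, back (scene) corners
for a,b in ((444,105),(763,172)):
    print('edge',onz(S,365+(a-400)*.3,240+b*.3,.096).round(4))
W=np.load('pics/wrist0.npy',allow_pickle=True).item()
for p in ((.507,-.298,.008),(.5,.0,.13)): print(proj(W,p))
# gripper grip-point: brown blob of long holder in side & scene, triangulate
def tri(o1,d1,o2,d2):
    A=np.c_[d1,-d2]; t=np.linalg.lstsq(A,o2-o1,rcond=None)[0]; p,q=o1+d1*t[0],o2+d2*t[1]; return (p+q)/2,np.linalg.norm(p-q)
# grip top centre: scene crop (130,80), side crop (190,450) approx
print(tri(*ray(S,240+127*.25,185+103*.25),*ray(D,280+188*.3,200+173*.3)))
for i,j in (((520.5,44),(529,346)),((697,82),(608,413))):
    print(tri(*ray(S,365+(i[0]-400)*.3,240+i[1]*.3),*ray(D,260+(j[0]-400)*.25,100+(j[1]-300)*.25)))
```

```text
scene 401.15 253.2 [0.5999 0.1746 0.13  ]
scene 454.1 264.6 [0.5769 0.3168 0.13  ]
side 292.25 111.5 [0.5683 0.3129 0.13  ]
side 312.0 128.25 [0.5919 0.1594 0.13  ]
sideb 292.25 119.5 [0.5681 0.3136 0.1   ]
sideb 312.0 136.0 [0.5944 0.1654 0.1   ]
edge [0.662  0.1331 0.096 ]
edge [0.6157 0.3856 0.096 ]
(np.float64(230.0135817170376), np.float64(377.7659224302172))
(np.float64(156.535629002132), np.float64(196.6031314766346))
(array([ 0.50628902, -0.29686979,  0.02839768]), np.float64(0.001350196619533149))
(array([0.56776447, 0.19071255, 0.14902606]), np.float64(0.08031242452470727))
(array([0.60268902, 0.29551148, 0.1024884 ]), np.float64(0.0865492000732325))
```

Call:
drive_tool(
  steps=[
    [0, 0, 0, 0, 0, 0.18],
    [0, 0, 0, 0, 0, 0.18],
    [0, 0, 0, 0, 0, 0.18],
    [0, 0, 0, 0, 0, 0.18],
    [0, 0, 0, 0, 0, 0.18],
    [0, 0, 0, 0, 0, 0.18],
    [0, 0, 0, 0, 0, 0.18],
    [0, 0, 0, 0, 0, 0.18],
    [0, 0, 0, 0, 0, 0.18],
    [0, 0, 0, 0, 0, 0.18],
    [0, 0, 0, 0, 0, 0.078],
  ],
  hand=70,
  newtons=60,
)

```text
clock: 1.25
ee_pos: [0.6247, 0.0001, 0.2389]
orientation: [0.999, 0.046, -0.0, -0.0]
ft_force: [-0.3, -0.3, 0.9]
opening: 0.818
grasp_force: 0.0
```

Call:
drive_tool(
  steps=[
    [-0.08, 0.16, 0.06, 0, 0, 0],
    [-0.08, 0.16, 0.06, 0, 0, 0],
    [-0.08, 0.16, 0.06, 0, 0, 0],
    [-0.08, 0.16, 0.06, 0, 0, 0],
    [-0.08, 0.16, 0.06, 0, 0, 0],
    [-0.08, 0.16, 0.06, 0, 0, 0],
    [-0.08, 0.16, 0.06, 0, 0, 0],
    [-0.08, 0.16, 0.06, 0, 0, 0],
    [-0.08, 0.16, 0.06, 0, 0, 0],
    [-0.08, 0.16, 0.06, 0, 0, 0],
    [-0.08, 0.16, 0.06, 0, 0, 0],
    [-0.096, 0.135, 0.06, 0, 0, 0],
    [0, 0, 0, 0, 0, 0],
    [0, 0, 0, 0, 0, 0],
  ],
)

```text
clock: 2.65
ee_pos: [0.506, -0.297, 0.1309]
orientation: [0.999, 0.047, -0.0, -0.001]
ft_force: [0.8, -0.4, -0.3]
opening: 0.821
grasp_force: 0.0
```

Run:
```python
from h import *
s=ctrl.state(); print(s['clock'],s['ee_pos'],R.from_quat(s['orientation']).as_matrix().round(4).tolist())
im=ctrl.get_image('wrist');np.save('pics/w1.npy',im,allow_pickle=True);cv2.imwrite('pics/w1.png',im['frame'][...,::-1])
```

```text
2.65 [ 0.50602166 -0.2969812   0.13086539] [[0.9956, 0.0941, -0.0007], [0.0941, -0.9956, 0.0012], [-0.0006, -0.0012, -1.0]]
```

View pics/w1.png

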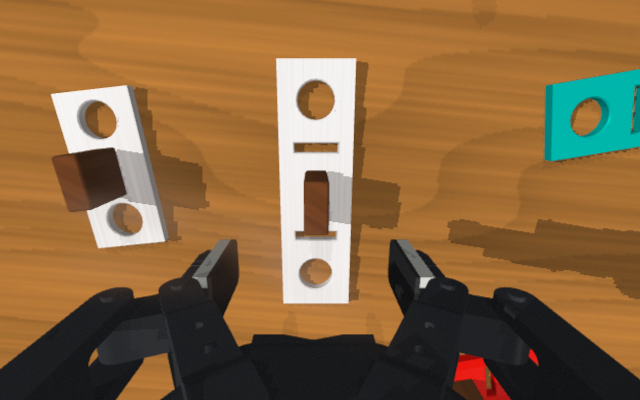

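The wrist view has the long holder centred between the fingers, with the grip near (316,205), holes at (316,99) and (316,272), and corners at (277,59), (356,58), (283,303) and (348,303). Next I'll work out the residual offset.

Run:
```python
from h import *
im=np.load('pics/w1.npy',allow_pickle=True).item()
P=[onz(im,u,v,.008) for u,v in ((277,59),(356,58),(283,303),(348,303))]
c=np.mean(P,0); d=(P[0]+P[1]-P[2]-P[3])/2
print(c,np.degrees(np.arctan2(d[1],d[0])),np.linalg.norm(d))
s=ctrl.state();print((R.from_quat(s['orientation']).as_matrix().T@(c+[0,0,.016]-s['ee_pos'])))
```

```text
[ 0.50600368 -0.29968625  0.008     ] 5.294757285589336 0.21024754745807292
[-0.00077525  0.003231    0.10721793]
```

Call:
drive_tool(
  steps=[
    [0, 0.018, 0.09, 0, 0, 0],
    [0, 0, 0.12, 0, 0, 0],
    [0, 0, 0.12, 0, 0, 0],
    [0, 0, 0.12, 0, 0, 0],
    [0, 0, 0.1, 0, 0, 0],
    [0, 0, 0.08, 0, 0, 0],
    [0, 0, 0.05, 0, 0, 0],
    [0, 0, 0.033, 0, 0, 0],
    [0, 0, 0, 0, 0, 0],
    [0, 0, 0, 0, 0, 0],
  ],
)

```text
clock: 3.7
ee_pos: [0.507, -0.2999, 0.0247]
orientation: [0.999, 0.048, 0.0, 0.0]
ft_force: [-0.1, 0.1, 0.8]
opening: 0.816
grasp_force: 0.0
```

Call:
drive_tool(
  steps=[
    [0, 0, 0, 0, 0, 0],
    [0, 0, 0, 0, 0, 0],
    [0, 0, 0, 0, 0, 0],
    [0, 0, 0, 0, 0, 0],
    [0, 0, 0, 0, 0, 0],
    [0, 0, 0, 0, 0, 0],
    [0, 0, 0, 0, 0, 0],
    [0, 0, 0, 0, 0, 0],
  ],
  hand=0,
  newtons=60,
)

```text
clock: 4.5
ee_pos: [0.507, -0.2999, 0.0248]
orientation: [0.999, 0.048, 0.0, 0.0]
ft_force: [0.3, 0.1, 5.2]
opening: 0.203
grasp_force: 60.0
```

Call:
drive_tool(
  steps=[
    [0, 0, -0.06, 0, 0, 0],
    [0, 0, -0.12, 0, 0, 0],
    [0, 0, -0.18, 0, 0, 0],
    [0, 0, -0.2, 0, 0, 0],
    [0, 0, -0.2, 0, 0, 0],
    [0, 0, -0.2, 0, 0, 0],
    [0, 0, -0.2, 0, 0, 0],
    [0, 0, -0.2, 0, 0, 0],
    [0, 0, -0.08, 0, 0, 0],
    [0, 0, 0, 0, 0, 0],
  ],
)

```text
clock: 5.5
ee_pos: [0.5072, -0.2999, 0.2417]
orientation: [0.999, 0.048, 0.001, 0.001]
ft_force: [0.2, -0.7, -3.1]
opening: 0.2
grasp_force: 59.1
```

Call:
drive_tool(
  steps=[
    [0, 0, 0, 0, 0, -0.084],
    [0, 0, 0, 0, 0, -0.1],
    [0, 0, 0, 0, 0, -0.15],
    [0, 0, 0, 0, 0, -0.17],
    [0, 0, 0, 0, 0, -0.17],
    [0, 0, 0, 0, 0, -0.17],
    [0, 0, 0, 0, 0, -0.17],
    [0, 0, 0, 0, 0, -0.17],
    [0, 0, 0, 0, 0, -0.17],
    [0, 0, 0, 0, 0, -0.17],
    [0, 0, 0, 0, 0, -0.17],
    [0, 0, 0, 0, 0, -0.17],
    [0, 0, 0, 0, 0, -0.15],
    [0, 0, 0, 0, 0, -0.07],
    [0, 0, 0, 0, 0, 0],
  ],
)

```text
clock: 7.0
ee_pos: [0.5055, -0.2986, 0.2377]
orientation: [0.648, 0.762, 0.0, -0.003]
ft_force: [-0.4, -0.5, -4.1]
opening: 0.206
grasp_force: 58.9
```

Call:
drive_tool(
  steps=[
    [0.1, 0.02, 0, 0, 0, 0],
    [0.2, 0.03, 0, 0, 0, 0],
    [0.22, 0.03, 0, 0, 0, 0],
    [0.22, 0.03, 0, 0, 0, 0],
    [0.22, 0.03, 0, 0, 0, 0],
    [0.22, 0.03, 0, 0, 0, 0],
    [0.22, 0.03, 0, 0, 0, 0],
    [0.22, 0.03, 0, 0, 0, 0],
    [0.22, 0.03, 0, 0, 0, 0],
    [0.22, 0.03, 0, 0, 0, 0],
    [0.22, 0.03, 0, 0, 0, 0],
    [0.22, 0.03, 0, 0, 0, 0],
    [0.22, 0.03, 0, 0, 0, 0],
    [0.22, 0.03, 0, 0, 0, 0],
    [0.22, 0.02, 0, 0, 0, 0],
    [0.2, 0, 0, 0, 0, 0],
    [0.1, 0, 0, 0, 0, 0],
    [0.025, 0, 0, 0, 0, 0],
    [0, 0, 0, 0, 0, 0],
    [0, 0, 0, 0, 0, 0],
  ],
)

```text
clock: 9.0
ee_pos: [0.4861, 0.2257, 0.2402]
orientation: [0.648, 0.762, -0.0, 0.0]
ft_force: [0.3, -0.1, -2.9]
opening: 0.203
grasp_force: 58.9
```

Run:
```python
from h import *
s=ctrl.state(); print(s['clock'],s['ee_pos'],R.from_quat(s['orientation']).as_matrix().round(4).tolist())
im=ctrl.get_image('wrist');np.save('pics/w2.npy',im,allow_pickle=True);cv2.imwrite('pics/w2.png',im['frame'][...,::-1])
for p in ((.596,.168,.1),(.572,.315,.1)): print(proj(im,p))
```

```text
9.0 [0.48614004 0.22571863 0.24020163] [[-0.1601, 0.9871, -0.0004], [0.9871, 0.1601, -0.0008], [-0.0007, -0.0005, -1.0]]
(np.float64(416.4991206451669), np.float64(263.08233144616986))
(np.float64(431.5077831871594), np.float64(99.91292329812643))
```

View pics/w2.png

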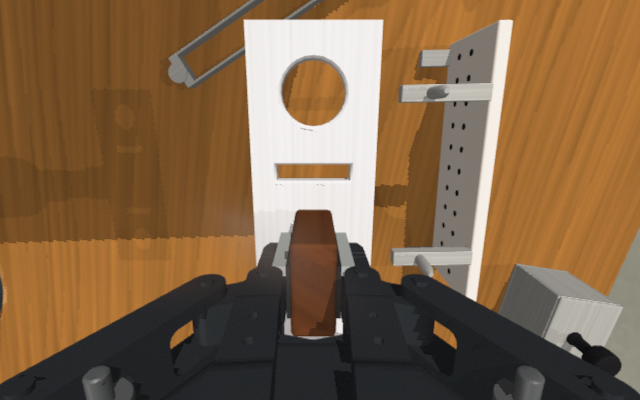

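The wrist view shows both pegs: far pin near (438,92), near pin leaning from about (422,258) to (433,275), panel to the right at column ~490. I'll enlarge the pegs.

Run:
```python
from h import *
im=np.load('pics/w2.npy',allow_pickle=True).item()
x=np.array(im['xyz']);print('nadir',proj(im,x-[0,0,.2]))
a=cv2.imread('pics/w2.png')
rs=lambda b:cv2.resize(b,(800,300),interpolation=cv2.INTER_CUBIC)
cv2.imwrite('pics/c2.png',np.vstack([rs(a[75:113,390:490]),rs(a[242:280,385:485])]))
```

```text
nadir (np.float64(313.4550949917884), np.float64(111.25964104722442))
```

View pics/c2.png

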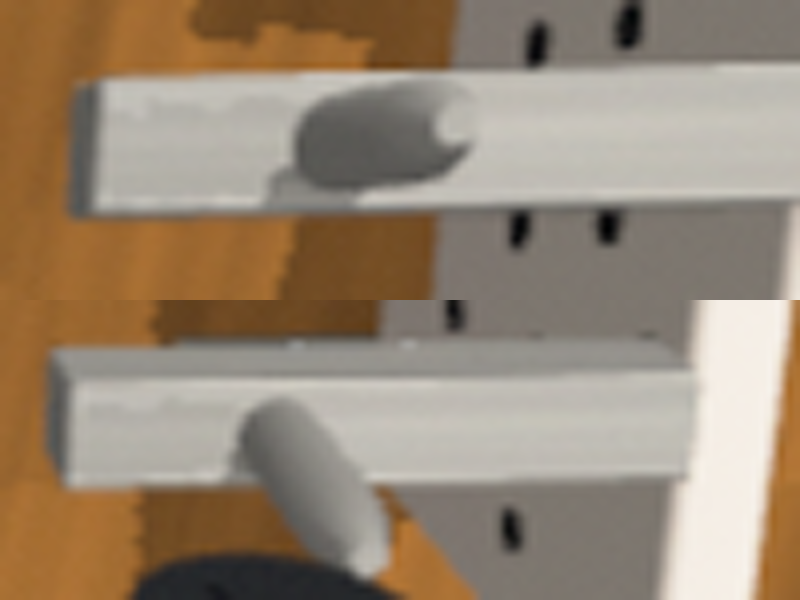

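Run:
```python
from h import *
im=np.load('pics/w2.npy',allow_pickle=True).item()
fb,nb=onz(im,432.9,93.1,.1),onz(im,420.9,258.5,.1)
ft,nt=onz(im,446.9,90.5,.13),onz(im,431.3,274.9,.13)
print(fb,nb,ft,nt)
f=(fb+ft)/2;n=(nb+nt)/2;m=(f+n)/2;d=f-n
yaw=np.degrees(np.arctan2(d[1],d[0]));print('mid',m,yaw,np.linalg.norm(d))
# held plate: top face corners & far hole; find plate centre & yaw at unknown height
s=ctrl.state();zt=s['ee_pos'][2]-.0248+.008
L=[onz(im,u,v,zt) for u,v in ((244,20),(383,20),(315,91))]
T=R.from_quat(s['orientation']).as_matrix()
print('plate in tool',[(T.T@(p-s['ee_pos'])).round(4) for p in L], 'tool x yaw',np.degrees(np.arctan2(T[1,0],T[0,0])))
print('shift',T.T@(m-s['ee_pos']),(T.T@(m-s['ee_pos']))/.15)
```

```text
[0.57175603 0.32042161 0.1       ] [0.59895984 0.17332354 0.1       ] [0.57107205 0.32055276 0.13      ] [0.59824746 0.1725185  0.13      ]
mid [0.58500885 0.2467041  0.115     ] 100.43986701470993 0.15005015414185266
plate in tool [array([ 0.1035, -0.0293,  0.0168]), array([0.1035, 0.0307, 0.0167]), array([0.0744, 0.0014, 0.0168])] tool x yaw 99.18457107241095
shift [0.00516614 0.10085363 0.12522392] [0.03444091 0.6723575  0.83482613]
```

Call:
drive_tool(
  steps=[
    [0.04, 0.06, 0, 0, 0, 0],
    [0, 0.12, 0, 0, 0, 0],
    [0, 0.14, 0, 0, 0, 0],
    [0, 0.14, 0, 0, 0, 0],
    [0, 0.12, 0, 0, 0, 0],
    [0, 0.06, 0, 0, 0, 0],
    [0, 0.026, 0, 0, 0, 0],
    [0, 0, 0, 0, 0, -0.028],
    [0, 0, 0.1, 0, 0, 0],
    [0, 0, 0.12, 0, 0, 0],
    [0, 0, 0.12, 0, 0, 0],
    [0, 0, 0.1, 0, 0, 0],
    [0, 0, 0.06, 0, 0, 0],
    [0, 0, 0, 0, 0, 0],
    [0, 0, 0, 0, 0, 0],
    [0, 0, 0, 0, 0, 0],
  ],
)

```text
clock: 10.65
ee_pos: [0.5844, 0.2489, 0.1665]
orientation: [0.639, 0.769, 0.001, 0.001]
ft_force: [1.3, -0.7, -3.1]
opening: 0.196
grasp_force: 58.9
```

Run:
```python
from h import *
s=ctrl.state(); T=R.from_quat(s['orientation']).as_matrix(); print(s['clock'],s['ee_pos'],np.degrees(np.arctan2(T[1,0],T[0,0])),T[2])
m=np.array([.585,.2467,.1]); c=s['ee_pos']+T@[-.001,.001,.0248]; print('plate centre',c,'remaining tool',T.T@(m-c))
im=ctrl.get_image('wrist');a=im['frame'][...,::-1]
b=ctrl.get_image('side')['frame'][...,::-1][85:175,250:370]
cv2.imwrite('pics/c3.png',np.vstack([cv2.resize(a[0:200,190:440],(500,400)),cv2.resize(b,(500,200*375//200),interpolation=cv2.INTER_CUBIC)])[:600] if 0 else np.hstack([cv2.resize(a[0:200,190:440],(400,320)),cv2.resize(b,(400,320),interpolation=cv2.INTER_CUBIC)]))
```

```text
10.65 [0.58439721 0.24891796 0.16647056] 100.54267823522872 [ 8.76149971e-05  2.06423082e-03 -9.99997866e-01]
plate centre [0.58561323 0.24812931 0.14167259] remaining tool [-0.00129663 -0.00095041  0.0416706 ]
```

View pics/c3.png

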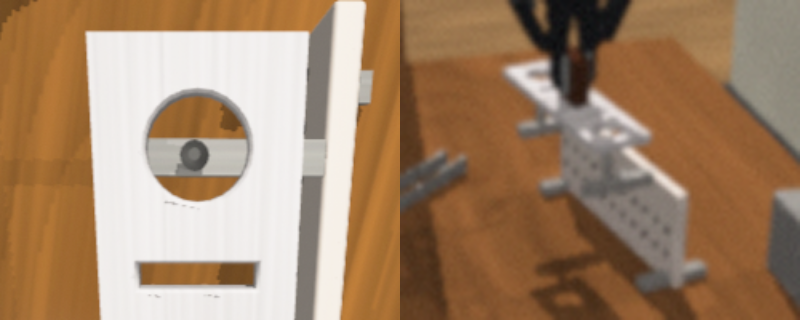

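In the wrist crop the far pin (194,155) sits well inside the hole, whose centre is (199,145). Both errors are about 1 mm, so I'll lower it.

Call:
drive_tool(
  steps=[
    [-0.008, -0.006, 0.02, 0, 0, 0],
    [0, 0, 0.04, 0, 0, 0],
    [0, 0, 0.04, 0, 0, 0],
    [0, 0, 0.04, 0, 0, 0],
    [0, 0, 0.04, 0, 0, 0],
    [0, 0, 0.03, 0, 0, 0],
    [0, 0, 0.02, 0, 0, 0],
    [0, 0, 0.02, 0, 0, 0],
    [0, 0, 0.01, 0, 0, 0],
    [0, 0, 0, 0, 0, 0],
    [0, 0, 0, 0, 0, 0],
    [0, 0, 0, 0, 0, 0],
  ],
)

```text
clock: 11.95
ee_pos: [0.5833, 0.2474, 0.1267]
orientation: [0.639, 0.769, 0.0, 0.0]
ft_force: [0.4, -0.1, -3.7]
opening: 0.201
grasp_force: 58.9
```

Call:
drive_tool(
  steps=[
    [0, 0, 0.005, 0, 0, 0],
    [0, 0, 0.005, 0, 0, 0],
    [0, 0, 0.002, 0, 0, 0],
    [0, 0, 0, 0, 0, 0],
    [0, 0, 0, 0, 0, 0],
  ],
)

```text
clock: 12.45
ee_pos: [0.5832, 0.2474, 0.1249]
orientation: [0.639, 0.769, 0.0, 0.0]
ft_force: [-1.8, 0.3, 0.1]
opening: 0.205
grasp_force: 59.3
```

The pegs now carry the weight, so I'll release and withdraw.

Call:
drive_tool(
  steps=[
    [0, 0, 0, 0, 0, 0],
    [0, 0, 0, 0, 0, 0],
    [0, 0, 0, 0, 0, 0],
    [0, 0, 0, 0, 0, 0],
    [0, 0, 0, 0, 0, 0],
    [0, 0, -0.05, 0, 0, 0],
    [0, 0, -0.12, 0, 0, 0],
    [0, 0, -0.2, 0, 0, 0],
    [0, 0, -0.2, 0, 0, 0],
    [0, 0, -0.2, 0, 0, 0],
    [0, 0, -0.15, 0, 0, 0],
    [0, 0, 0, 0, 0, 0],
    [0, 0, 0, 0, 0, 0],
    [0, 0, 0, 0, 0, 0],
  ],
  hand=60,
)

```text
clock: 13.85
ee_pos: [0.5821, 0.2471, 0.2612]
orientation: [0.639, 0.769, -0.001, -0.001]
ft_force: [0.8, -0.2, -0.5]
opening: 0.703
grasp_force: 0.0
```

Run:
```python
from h import *
s=ctrl.state(); print(s['clock'],s['ee_pos'],s['ft_force'])
a=ctrl.get_image('wrist')['frame'][...,::-1]
b=ctrl.get_image('side')['frame'][...,::-1][85:175,250:370]
cv2.imwrite('pics/c4.png',np.hstack([cv2.resize(a[0:320,180:480],(375,400)),cv2.resize(b,(425,400),interpolation=cv2.INTER_CUBIC)]))
```

```text
13.85 [0.58210402 0.2471382  0.26116315] [ 0.8392193  -0.23711891 -0.52977086]
```

View pics/c4.png

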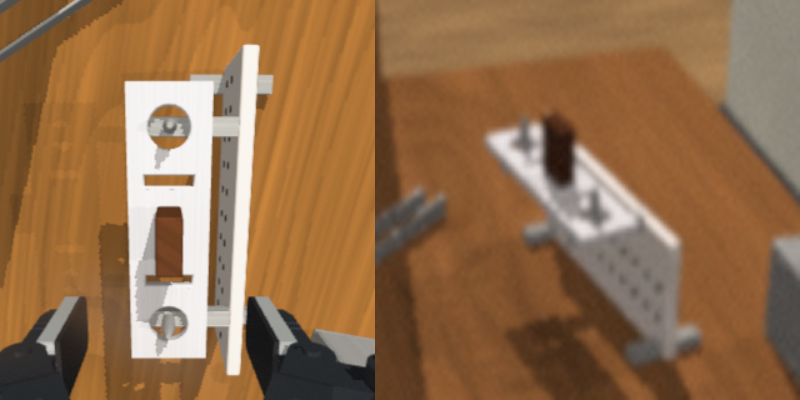

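Both pins come up through the centres of the holes (wrist crop (170,127) and (168,322)). The plate lies flat and the gripper is clear.

```bash
python3 -c "
from station import ctrl
print(ctrl.sign_off())"
```

```text
the job is handed in; nothing more can be done
None
```

The long holder is hanging flat on both pegs with a pin through each end hole; I released it only once it was down, never touched the shorter holder, and handed the job in at about 14 s (sign-off returned no verdict).

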